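# Close and hold the valve hatch of the forming press

## Robot

A 6-joint arm with a two-finger parallel gripper is mounted at the origin on the work surface. World frame = base frame: x ahead of the robot, y to its left, z up, the work surface at z = 0. Lengths are in m, angles in rad, forces in N, time in s.
With the tool pointing down it reaches from about 0.25 to 0.725 m from the base axis. Payload 4 kg.
Tool frame: the origin (TCP) lies midway between the tips of the shut fingers; the grasp point (between the pads) lies 19 mm behind it; z points along the fingers, y is the direction in which the jaws open and shut (so a half turn about z gives the same grasp; the last joint's range is limited). The gripper opens to 85 mm and grips with 20 to 120 N. Pads are 22 mm wide; open, the fingers measure 114 mm over their backs; the gripper's body (76 mm by 85 mm) begins 54 mm behind the grasp point. The pads swing forward as they close: fully open they stand 13 mm farther back than shut.
Start: joints at [1.286, 0.241, 0.005, 1.335, 0, 1.571], TCP at [0.14, 0.48, 0.231] pointing down, gripper open.
Joint ranges: [-2.72, 2.72], [-1.05, 1.87], [-1.09, 1.28], [-1.99, 2.15], [-1.42, 1.44], [-3.14, 3.14]. Speed limits (rad/s): [2.79, 2.79, 3.14, 3.14, 3.14, 3.14].

## Interface

Orientations are given as a unit quaternion [x, y, z, w].
In Python, from workcell import get_obs, camera, camera_model, job_done, masks_of gives the robot as it stands.
- The arm moves only by the tool jog_arm, never from a script. Its argument "deltas" is a list that holds one entry, the list of rows, each a list of 7 numbers: the shift along the tool's x, y, z in mm, then the turn, a rotation vector about the tool's x, y, z in degrees, then the finger opening in mm, from 0 to 85.4. A call has 1 to 5 rows; each row shifts and turns the pose as measured when the row begins, along the tool's axes as they then stand; what a row does not reach is not made up. A row lasts 1/10 s, in which the tool goes at most 50 mm and 8.59 degrees, less where a joint would pass 70% of its speed; a pose out of reach is approached as far as the arm can. A call with a gripper value outside its range is refused whole. The fingers move at their own pace and stop on an object; the grip force is fixed at half the most. Time passes only in rows, so rows that do not move let the fingers close. It gives the time, the measured TCP pose, the force and the opening at its end, in the units of the state.
- get_obs(): the state, without advancing time (a new reading comes with each control period).
- camera(name): name is "scene" or "side" or "wrist"; returns the picture (384x512x3 uint8, red, green, blue); there is no depth.
- camera_model(name): a dict with "fovy" (degrees; the focal length in pixels is half the picture's height over the tangent of half this angle, whatever the lens; pixels are square), "cx", "cy" (the principal point, pixels), "pose" (4x4, takes a point from camera to world coordinates); the wrist camera has in their place "T_tool_cam" (4x4, takes a point from camera to tool coordinates, whose origin is the TCP and whose axes are the flange's). Camera axes: x right, y down, z forward; pixel columns grow to the right and rows downward; lengths in m; the calibration is good to about 2 mm. A picture is of the moment at which its call begins: read the wrist's pose just before it. camera_model takes no time and is no camera call.
- job_done(): hands the job in, once; it reports no verdict.
Trained networks look in the newest picture that a camera, given by its name, has taken for a name from the list of things; names that differ only in an ending like _2 or _b are one class to them, and where a whole thing is asked for, a point or a joint stands for the part that bears it (a point fixed in the world has none). Each returns a list of dicts, best first, with "conf" (0 to 1); they miss things now and then, are a little off and sometimes report something else, mostly with a low value. They report only what shows in the picture. A call takes as long as a camera call. They do not tell look-alikes from the thing itself.
- masks_of(target, camera): "pixels" (384x512 bool, what is visible of it) and "at" ([column, row] in pixels, amid what is visible of it).
The state is a dict: "clock": time; "joint_pos": joint angles; "joint_vel": joint speeds; "tau": joint torques, N m; "eef_pos": TCP position; "tool_rot": TCP orientation; "ft_force": force on the tool from outside, world axes, zero at the start; "ft_torque": the same for the moment, N m; "grip_width": finger opening in m.
Only numpy, scipy, OpenCV 4.12 (cv2) and the standard library are available. Lean on these libraries where they do the work, as an engineer would, in place of code of your own. Each camera call takes 0.05 s, during which the arm holds its last target. There are 200 camera calls.

## Task

Close the valve cabinet of the forming press: first turn the wing of the quarter-turn stud in its open hatch until the wing lies along the cabinet's long side, so that it will pass the cover's slot. Then lift the loose cover by its handle, lower it over the hatch with the wing coming up through the slot, and push it down until the rubber seal is well squashed. Finish while still gripping the handle and holding the cover pressed down, so that I can lock it, and leave the other things on the bench where they are.

Things in the scene. Friction and masses are not known exactly. Their poses are not given: they have to be found in the camera images.
- cabinet: fixed blue steel cabinet 260 (x) x 170 (y) x 75 high, hatch 150 x 74 in its flat top; origin at the centre of its underside, x along its long side towards the end where the stud stands, z up. Around the hatch lies a black rubber seal, 176 x 104 outside, 10 wide, its upper face 14 above the cabinet's top. Stands left or right of the robot, yaw varies
- wing (a point): centre of the stud's steel wing (flat upright bar 34 long, 10 thick, 24 tall, ends alike, on a 12 thick stem), 36 above the cabinet's top, 54 from the cabinet's centre along its +x. x along the wing, z up. It turns about the vertical with light friction (0.06 N m) and stays where left; it starts 34 to 90 degrees off the cabinet's long side, either hand; turn it the shorter way
- seal (a joint): how far the sprung rubber seal is squashed (m): 0 free, 0.008 fully squashed. It starts to give at about 2 N and is fully squashed at about 16 N in all (1.8 N per mm), the cover's weight of about 4 N included
- cover: loose aluminium cover plate 190 (x) x 120 (y) x 4 thick, 0.33 to 0.5 kg, lying flat on the bench, handle up; origin at the centre of its underside, x along its long side towards the end that has the slot, z up. It is closed when centred on the cabinet, its x the same way as the cabinet's x, resting on the seal
- cover_handle: dark steel handle fixed on the middle of the cover, origin on the cover's upper face at its centre, axes as the cover's: a bar 62 long (along the cover's x), 12 thick (y), 14 tall, its centre 40 above the cover's upper face, on two 8 wide posts at the bar's ends (free span 45 between them, 33 high below the bar)
- slot (a point): centre of the slot through the cover, at the plate's underside: 42 long (x) by 17 wide (y), 54 from the cover's centre along its +x
- hammer: shoemaker's hammer, 220 long, lying in the middle of the bench; leave it alone
- toe_form: polished steel toe form, an upright slab with a round top, 112 tall, on a 60 x 70 foot, standing beyond the hammer; leave it alone
- toe_form2: the same toe form in wood, 112 tall; leave it alone
- stiffeners: stack of pale stiffener blanks, about 130 x 55 x 20; leave it alone
Things that resemble listed ones, but are neither listed nor needed, are in the scene too. Leave any pink look-alike of the cover alone.

How it is judged:
By the outcome, as a careful person would: the job done as asked, in the order asked, and still so for the second after the job is handed in, while the arm keeps its last pose, push and grip.
It also fails if it takes over 61 s, if anything falls off the work surface, if the arm or the gripper's body presses on something with over 40 N, if the wrist force passes 120 N, or if a joint passes its speed limit or range.

## Working session

There is one attempt and no reset: what is moved stays moved. The work goes in short steps, Python scripts to look and compute and a tool call to move; the robot and the scene stay as the last step left them, time stands still between calls to the robot, and variables do not carry over. Pictures are saved under pics/ and viewed, about 8 in all and at most 12, crops included, and the job is handed in when it is done.

Besides the shell and the picture viewer there is one more tool, called after "Emit:" in YAML: its name, and indented under it one key for each argument. jog_arm: Moves the arm, as the interface text tells. Its arguments: {"type":"object","properties":{"deltas":{"type":"array"}},"required":["deltas"]}

```bash
mkdir -p pics; python3 - <<'E'
from workcell import *
import cv2,numpy as np
o=get_obs();print({k:np.round(v,3).tolist() for k,v in o.items()})
ims=[]
for n in ["scene","side"]:
    im=camera(n);cv2.imwrite(f"pics/{n}0.png",im[:,:,::-1]);m=camera_model(n)
    print(n,m["fovy"],m["cx"],m["cy"],np.round(m["pose"],3).tolist())
    for t in ["cabinet","wing","cover","cover_handle","slot"]:
        for r in masks_of(t,n): 
            ys,xs=np.nonzero(r["pixels"]);print(t,round(r["conf"],2),r["at"],r["pixels"].sum(),xs.min(),xs.max(),ys.min(),ys.max())
m=camera_model("wrist");print(m)
E
```

```text
{'clock': 0.0, 'joint_pos': [1.286, 0.241, 0.004, 1.335, 0.0, 1.571], 'joint_vel': [0.001, 0.001, -0.001, -0.0, -0.0, 0.001], 'tau': [-0.001, -37.232, 25.241, 0.017, -0.0, 0.0], 'eef_pos': [0.14, 0.479, 0.23], 'tool_rot': [0.142, 0.99, -0.001, -0.0], 'ft_force': [-0.687, -0.104, -0.019], 'ft_torque': [-0.001, -0.045, -0.009], 'grip_width': 0.085}
scene 51.539165078520455 247.52522587818635 200.04818518268428 [[0.444, 0.693, -0.568, 1.238], [0.896, -0.355, 0.267, -0.206], [-0.017, -0.627, -0.779, 1.113], [0.0, 0.0, 0.0, 1.0]]
cabinet 0.87 [138.7, 256.8] 4807 95 178 209 304
wing 0.52 [274.9, 197.8] 80 272 279 191 209
wing 0.48 [134.8, 254.0] 86 133 141 249 263
cover 0.77 [330.8, 143.0] 1038 305 355 128 166
cover 0.73 [278.0, 203.7] 1360 255 297 184 228
cover 0.62 [267.7, 150.1] 1042 247 284 133 170
cover_handle 0.61 [275.5, 199.3] 78 272 279 191 210
cover_handle 0.46 [333.3, 140.5] 107 325 337 133 150
slot 0.89 [263.8, 148.0] 1019 248 284 134 170
slot 0.73 [327.8, 146.4] 1020 305 354 128 165
slot 0.56 [275.3, 207.0] 1365 253 298 183 228
slot 0.39 [275.3, 199.6] 83 272 279 191 209
side 
[... 382 characters left out ...]
172.9, 192.3] 148 163 179 187 201
cover_handle 0.4 [185.7, 156.5] 63 182 195 155 165
slot 0.91 [172.6, 200.1] 1001 142 201 186 214
slot 0.88 [189.5, 167.7] 646 167 213 155 176
slot 0.79 [243.0, 205.6] 1102 218 273 192 214
slot 0.66 [315.3, 285.7] 225 308 323 275 294
{'fovy': 64.306431565251, 'cx': 258.87251496219176, 'cy': 187.28576026149375, 'T_tool_cam': array([[ 2.08780955e-04, -9.49461936e-01, -3.13882125e-01,
         8.03396536e-02],
       [ 9.99999952e-01,  2.70424577e-04, -1.52850047e-04,
         6.81527597e-04],
       [ 2.30006742e-04, -3.13882078e-01,  9.49461947e-01,
        -1.40955801e-01],
       [ 0.00000000e+00,  0.00000000e+00,  0.00000000e+00,
         1.00000000e+00]])}
```

```bash
python3 - <<'E'
import cv2,numpy as np
a=cv2.imread("pics/scene0.png")[100:330,70:400];b=cv2.imread("pics/side0.png")[120:384,100:430]
a=cv2.resize(a,(800,558),interpolation=cv2.INTER_CUBIC);cv2.imwrite("pics/a1.png",a)
b=cv2.resize(b,(750,600),interpolation=cv2.INTER_CUBIC);cv2.imwrite("pics/b1.png",b)
E
```

```text
(no output)
```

View pics/a1.png

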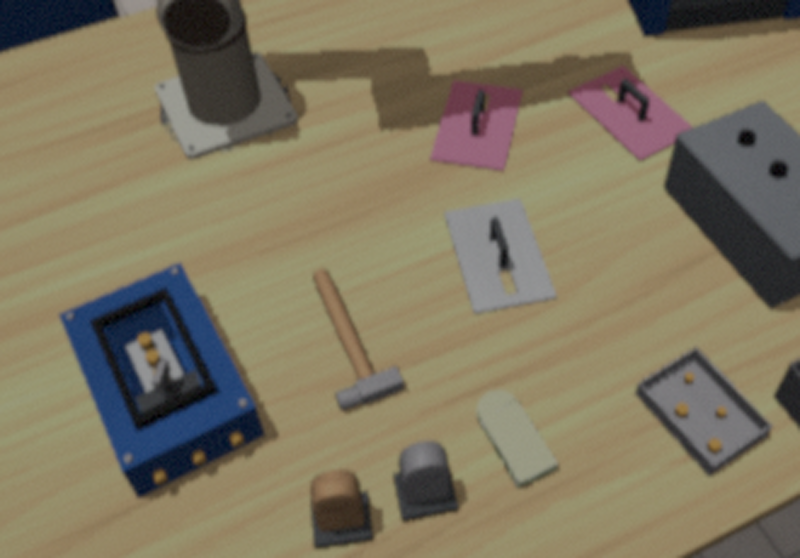

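View pics/b1.png

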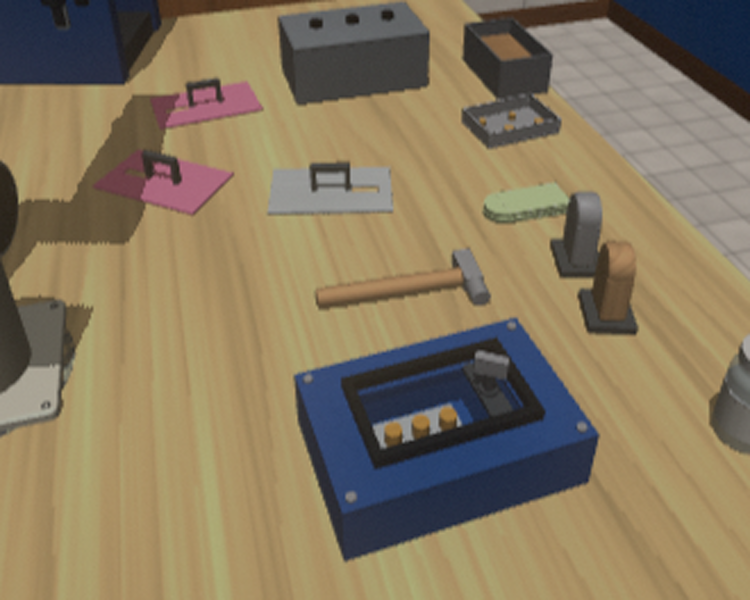

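The pictures show the blue cabinet on the robot's right, with its stud at the far-x end: a1 pixels (165,385), b1 (490,365). The grey cover lies mid-bench at a1 (500,255), its slot toward +x, with two pink look-alikes behind it. Next I'll get rough poses from the corners and screws.

```bash
cat > h.py <<'E'
from workcell import *
import cv2,numpy as np
from scipy.spatial.transform import Rotation as R
def ray(n,uv,pose=None):
    m=camera_model(n);f=192/np.tan(np.radians(m["fovy"]/2))
    T=m["pose"] if pose is None else pose
    return T[:3,3],np.array(T)[:3,:3]@[(uv[0]-m["cx"])/f,(uv[1]-m["cy"])/f,1]
def at(n,uv,z,pose=None):
    o,d=ray(n,uv,pose);return o+d*(z-o[2])/d[2]
def wpose():
    o=get_obs();T=np.eye(4);T[:3,:3]=R.from_quat(o["tool_rot"]).as_matrix();T[:3,3]=o["eef_pos"]
    return T@camera_model("wrist")["T_tool_cam"]
def proj(n,P,pose=None):
    m=camera_model(n);f=192/np.tan(np.radians(m["fovy"]/2));T=m["pose"] if pose is None else pose
    p=np.linalg.inv(T)@np.append(P,1);return np.array([p[0]/p[2]*f+m["cx"],p[1]/p[2]*f+m["cy"]])
E
python3 - <<'E'
from h import *
A=lambda u,v:(70+u*.4125,100+v*.4122)
B=lambda u,v:(100+u*.44,120+v*.44)
for n,F,ps,z in [("side",B,[(308,378),(512,325),(582,427),(351,496)],.075),("scene",A,[(68,315),(177,270),(242,402),(127,457)],.075),("side",B,[(490,352)],.123),("scene",A,[(447,213),(520,202),(553,297),(475,310)],.004),("side",B,[(268,212),(277,169),(390,168),(392,212)],.004)]:
    P=np.array([at(n,F(*p),z) for p in ps]);print(n,P.round(3)[:,:2].tolist(),P.mean(0).round(3))
E
```

```text
side [[0.367, -0.181], [0.603, -0.167], [0.611, -0.313], [0.376, -0.326]] [ 0.489 -0.247  0.075]
scene [[0.372, -0.328], [0.366, -0.178], [0.6, -0.167], [0.608, -0.313]] [ 0.486 -0.246  0.075]
side [[0.542, -0.239]] [ 0.542 -0.239  0.123]
scene [[0.388, 0.223], [0.42, 0.332], [0.596, 0.285], [0.565, 0.176]] [0.492 0.254 0.004]
side [[0.386, 0.217], [0.419, 0.329], [0.597, 0.281], [0.565, 0.165]] [0.492 0.248 0.004]
```

Emit:
jog_arm:
  deltas:
    - [[-36, -35, -3, 0, 0, 0, 85], [-36, -35, -3, 0, 0, 0, 85], [-36, -35, -3, 0, 0, 0, 85], [-36, -35, -3, 0, 0, 0, 85], [-36, -35, -3, 0, 0, 0, 85]]

```text
clock: 1.1
eef_pos: [0.2639, 0.2643, 0.2448]
tool_rot: [0.135, 0.991, 0.001, 0.0]
ft_force: [2.4, 0.1, 0.1]
grip_width: 0.0848
```

Emit:
jog_arm:
  deltas:
    - [[-36, -35, 0, 0, 0, 0, 85], [-36, -35, 0, 0, 0, 0, 85], [-36, -35, 0, 0, 0, 0, 85], [-36, -35, 0, 0, 0, 0, 85], [-36, -35, 0, 0, 0, 0, 85]]

```text
clock: 1.6
eef_pos: [0.3893, 0.0476, 0.2472]
tool_rot: [0.134, 0.991, 0.003, 0.004]
ft_force: [0.7, 1.0, 0.1]
grip_width: 0.0853
```

Emit:
jog_arm:
  deltas:
    - [[-36, -35, 0, 0, 0, 0, 60], [-36, -35, 0, 0, 0, 0, 60], [-36, -35, 0, 0, 0, 0, 60], [-36, -35, 0, 0, 0, 0, 60], [-36, -35, 0, 0, 0, 0, 60]]

```text
clock: 2.1
eef_pos: [0.5137, -0.1694, 0.2488]
tool_rot: [0.136, 0.991, 0.004, 0.007]
ft_force: [0.4, 0.4, -0.2]
grip_width: 0.0602
```

```bash
python3 - <<'E'
from h import *
o=get_obs();print(o["clock"],o["eef_pos"].round(4),o["joint_pos"].round(3))
T=wpose();np.save("T1.npy",T);im=camera("wrist");cv2.imwrite("pics/w1.png",cv2.resize(im[:,:,::-1],(768,576),interpolation=cv2.INTER_CUBIC))
for t in ["wing","cabinet"]:
  for r in masks_of(t,"wrist"):
    ys,xs=np.nonzero(r["pixels"]);print(t,round(r["conf"],2),r["at"],r["pixels"].sum(),xs.min(),xs.max(),ys.min(),ys.max(),at("wrist",r["at"],.123,T).round(4))
for P in [(.5415,-.2435,.123)]:print(proj("wrist",P,T))
E
```

```text
2.1 [ 0.5137 -0.1694  0.2488] [-0.324  0.306  0.139  1.391  0.01  -0.052]
wing 0.66 [193.2, 212.1] 517 184 208 197 236 [ 0.5303 -0.2366  0.123 ]
cabinet 0.73 [177.1, 130.2] 39437 43 291 0 270 [ 0.454  -0.2241  0.123 ]
cabinet 0.64 [192.6, 211.1] 562 183 208 197 236 [ 0.5292 -0.2368  0.123 ]
[190.29606083 224.2360475 ]
```

View pics/w1.png

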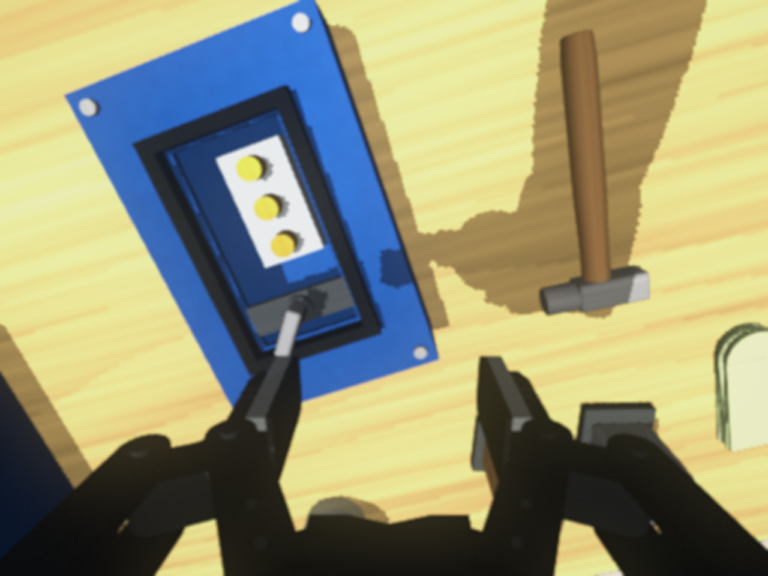

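The wing lies at (283–297, 312–357) in the wrist picture, leaning opposite to the cabinet's long side by about 34–40°. The left finger hides part of it, so I'll centre over it and look again.

Emit:
jog_arm:
  deltas:
    - [[-24, -32, 15, 0, 0, 0, 60], [-23, -32, 15, 0, 0, 0, 60], [0, 0, 0, 0, 0, 0, 60]]

```text
clock: 2.55
eef_pos: [0.5423, -0.2431, 0.2171]
tool_rot: [0.136, 0.991, 0.005, 0.006]
ft_force: [-0.5, 0.0, -0.2]
grip_width: 0.0601
```

```bash
python3 - <<'E'
from h import *
o=get_obs();print(o["clock"],o["eef_pos"].round(4),o["tool_rot"].round(4))
T=wpose();np.save("T2.npy",T);im=camera("wrist");cv2.imwrite("pics/w2f.png",im[:,:,::-1]);cv2.imwrite("pics/w2.png",cv2.resize(im[:,:,::-1],(768,576),interpolation=cv2.INTER_CUBIC))
for r in masks_of("wing","wrist"):
    ys,xs=np.nonzero(r["pixels"]);print(round(r["conf"],2),r["at"],r["pixels"].sum(),xs.min(),xs.max(),ys.min(),ys.max(),at("wrist",r["at"],.123,T).round(4))
print(proj("wrist",(.5415,-.2435,.123),T)*1.5)
E
```

```text
2.55 [ 0.5423 -0.2431  0.2171] [0.1356 0.9907 0.0046 0.0058]
0.69 [251.2, 178.2] 702 245 267 162 206 [ 0.532  -0.2449  0.123 ]
[384.11045965 282.80542664]
```

View pics/w2.png

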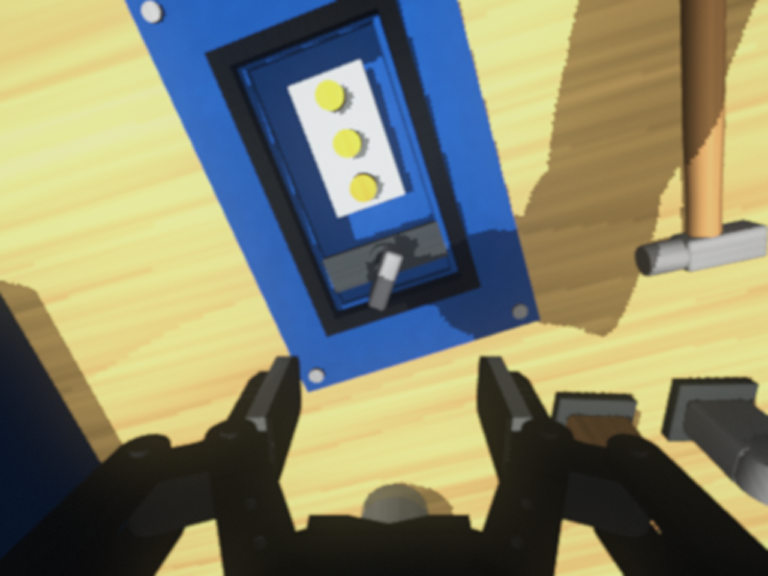

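```bash
python3 - <<'E'
from h import *
T=np.load("T2.npy")
im=cv2.imread("pics/w2f.png");cv2.imwrite("pics/w2z.png",cv2.resize(im[150:220,220:300],(800,700)[:2],interpolation=cv2.INTER_CUBIC)[:600])
f=lambda u,v,z:at("wrist",(u/1.5,v/1.5),z,T)[:2]
s=[f(151,12,.076),f(317,376,.076),f(520,312,.076)]
print("screws",np.round(s,4).tolist(),"c",((s[0]+s[2])/2).round(4),"yaw",np.degrees(np.arctan2(*(s[1]-s[0])[::-1])))
q=[f(205,52,.089),f(327,335,.089),f(480,288,.089)]
print("seal",np.round(q,4).tolist(),"c",((q[0]+q[2])/2).round(4),"yaw",np.degrees(np.arctan2(*(q[1]-q[0])[::-1])),np.linalg.norm(q[1]-q[0]),np.linalg.norm(q[1]-q[2]))
E
```

```text
screws [[0.3748, -0.3266], [0.6106, -0.3115], [0.6016, -0.1663]] c [ 0.4882 -0.2465] yaw 3.671179251833916
seal [[0.4035, -0.3025], [0.5771, -0.2917], [0.5724, -0.1901]] c [ 0.4879 -0.2463] yaw 3.5631121628240754 0.173955639173347 0.10171594178927955
```

View pics/w2z.png

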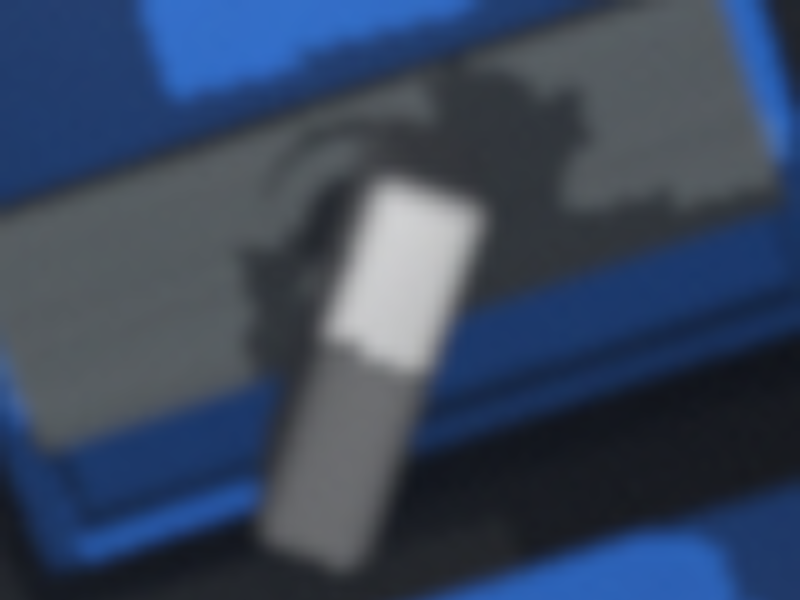

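```bash
python3 - <<'E'
from h import *
T=np.load("T2.npy")
P=np.array([at("wrist",(220+u/10-.5,150+v/10-.5),.123,T)[:2] for u,v in [(370,178),(490,208),(362,575),(258,545)]])
a=(P[0]+P[1])/2;b=(P[2]+P[3])/2;d=b-a
print(P.round(4).tolist(),"c",P.mean(0).round(4),"len",np.linalg.norm(d),"yaw",np.degrees(np.arctan2(d[1],d[0])),"w",np.linalg.norm(P[0]-P[1]))
E
```

```text
[[0.5244, -0.2383], [0.5294, -0.2298], [0.557, -0.2482], [0.5521, -0.2557]] c [ 0.5407 -0.243 ] len 0.03289270787059041 yaw -32.91604128572124 w 0.00985999163926298
```

```bash
cat >> h.py <<'E'
def go(p,yaw,n):
    "rows in tool axes to reach TCP p with tool x at yaw (deg), z down, in n rows"
    o=get_obs();Rc=R.from_quat(o["tool_rot"]);c,s=np.cos(np.radians(yaw)),np.sin(np.radians(yaw))
    Rt=R.from_matrix(np.array([[c,s,0],[s,-c,0],[0,0,-1]]));rv=(Rc.inv()*Rt).as_rotvec()/n
    print("clock",o["clock"],"pos",o["eef_pos"].round(4),"toolx",np.degrees(np.arctan2(*Rc.as_matrix()[1::-1,0])).round(2),"F",o["ft_force"].round(1),"q6",o["joint_pos"][5].round(2),"w",o["grip_width"].round(4))
    for i in range(n):
        st=(np.array(p)-o["eef_pos"])/n*1e3
        Ri=Rc*R.from_rotvec(rv*i)
        print((Ri.inv().apply(st)).round(1).tolist(),np.degrees(rv).round(2).tolist())
E
python3 -c "
from h import *
go((.5411,-.2432,.125),147.1,3)"
```

```text
Traceback (most recent call last):
  File "h.py", line 20, in go
    print("clock",o["clock"],"pos",o["eef_pos"].round(4),"toolx",np.degrees(np.arctan2(*Rc.as_matrix()[1::-1,0])).round(2),"F",o["ft_force"].round(1),"q6",o["joint_pos"][5].round(2),"w",o["grip_width"].round(4))
                                                                                                                                                                                          ^^^^^^^^^^^^^^^^^^^^^
AttributeError: 'float' object has no attribute 'round'
```

```bash
sed -i 's/o\["grip_width"\].round(4)/round(float(o["grip_width"]),4)/;s/o\["joint_pos"\]\[5\].round(2)/round(float(o["joint_pos"][5]),2)/' h.py
python3 -c "
from h import *
go((.5411,-.2432,.125),147.1,3)"
```

```text
clock 2.65 pos [ 0.542  -0.2403  0.2194] toolx 164.55 F [-0.7  0.   0. ] q6 -0.15 w 0.0599
[0.4, -1.4, 31.4] [0.26, 0.19, 5.82]
[0.2, -1.3, 31.4] [0.26, 0.19, 5.82]
[-0.1, -1.1, 31.5] [0.26, 0.19, 5.82]
```

Emit:
jog_arm:
  deltas:
    - [[0, -1, 31, 0.3, 0.2, 5.8, 45], [0, -1, 31, 0.3, 0.2, 5.8, 45], [0, -1, 31, 0.3, 0.2, 5.8, 45], [0, 0, 0, 0, 0, 0, 45]]

```text
clock: 3.05
eef_pos: [0.5429, -0.2362, 0.1309]
tool_rot: [0.284, 0.959, -0.001, 0.004]
ft_force: [-0.6, 0.2, -0.1]
grip_width: 0.0452
```

```bash
python3 -c "
from h import *
go((.5411,-.2432,.095),147.1,2)"
```

```text
clock 3.05 pos [ 0.5429 -0.2362  0.1309] toolx 146.94 F [-0.6  0.2 -0.1] q6 0.17 w 0.0452
[-1.0, -3.4, 18.0] [0.01, 0.21, -0.08]
[-1.1, -3.4, 18.0] [0.01, 0.21, -0.08]
```

Emit:
jog_arm:
  deltas:
    - [[-1, -4, 16, 0, 0.2, 0, 45], [-1, -4, 16, 0, 0.2, 0, 45], [0, 0, 4, 0, 0, 0, 45], [0, 0, 0, 0, 0, 0, 45]]

```text
clock: 3.45
eef_pos: [0.5431, -0.2408, 0.1014]
tool_rot: [0.279, 0.96, 0.0, 0.005]
ft_force: [0.8, 0.3, -0.5]
grip_width: 0.0453
```

```bash
python3 -c "
from h import *
go((.5411,-.2432,.095),147.1,1)"
```

```text
clock 3.45 pos [ 0.5431 -0.2408  0.1014] toolx 147.65 F [ 0.8  0.3 -0.5] q6 0.15 w 0.0453
[0.4, -3.1, 6.4] [0.18, 0.5, 0.55]
```

Emit:
jog_arm:
  deltas:
    - [[0, -4, 7, 0.2, 0.5, 0.6, 45], [0, -1, 3, 0, 0, 0, 45], [0, 0, 0, 0, 0, 0, 45]]

```text
clock: 3.75
eef_pos: [0.5419, -0.2457, 0.0937]
tool_rot: [0.283, 0.959, -0.0, 0.002]
ft_force: [0.2, -0.3, 1.2]
grip_width: 0.0446
```

```bash
python3 -c "
from h import *
go((.5411,-.2432,.095),147.1,1)"
```

```text
clock 3.75 pos [ 0.5419 -0.2457  0.0937] toolx 147.07 F [ 0.2 -0.3  1.2] q6 0.15 w 0.0446
[2.0, 1.6, -1.3] [0.01, 0.22, -0.03]
```

Close on the wing (nudging back 1–2 mm).

Emit:
jog_arm:
  deltas:
    - [[2, 2, -2, 0, 0, 0, 20], [0, 0, 0, 0, 0, 0, 12], [0, 0, 0, 0, 0, 0, 4], [0, 0, 0, 0, 0, 0, 4], [0, 0, 0, 0, 0, 0, 4]]

```text
clock: 4.25
eef_pos: [0.5411, -0.2438, 0.0963]
tool_rot: [0.284, 0.959, -0.001, 0.002]
ft_force: [0.6, 0.1, -1.1]
grip_width: 0.0089
```

```bash
python3 -c "
from h import *
go((.5413,-.2432,.095),183.5,5)"
```

```text
clock 4.25 pos [ 0.5411 -0.2438  0.0963] toolx 147.0 F [ 0.6  0.1 -1.1] q6 0.15 w 0.0089
[0.0, 0.1, 0.3] [-0.03, 0.05, -7.3]
[0.0, 0.1, 0.3] [-0.03, 0.05, -7.3]
[-0.0, 0.1, 0.3] [-0.03, 0.05, -7.3]
[-0.0, 0.1, 0.3] [-0.03, 0.05, -7.3]
[-0.0, 0.1, 0.3] [-0.03, 0.05, -7.3]
```

Emit:
jog_arm:
  deltas:
    - [[0, 0, 0, 0, 0, -7.3, 4], [0, 0, 0, 0, 0, -7.3, 4], [0, 0, 0, 0, 0, -7.3, 4], [0, 0, 0, 0, 0, -7.3, 4], [0, 0, 0, 0, 0, -6, 4]]

```text
clock: 4.75
eef_pos: [0.5411, -0.2438, 0.0963]
tool_rot: [-0.031, 1.0, -0.001, 0.002]
ft_force: [-0.2, -1.4, -0.5]
grip_width: 0.009
```

Emit:
jog_arm:
  deltas:
    - [[0, 0, 0, 0, 0, 0, 4]]

```text
clock: 4.85
eef_pos: [0.5411, -0.2438, 0.0963]
tool_rot: [-0.031, 1.0, -0.001, 0.002]
ft_force: [-1.1, -1.3, -0.9]
grip_width: 0.0088
```

```bash
python3 -c "
from h import *
go((.5413,-.2432,.095),183.5,1)"
```

```text
clock 4.85 pos [ 0.5411 -0.2438  0.0963] toolx -176.46 F [-1.1 -1.3 -0.9] q6 -0.48 w 0.0088
[-0.3, 0.6, 1.3] [-0.17, 0.19, 0.04]
```

Emit:
jog_arm:
  deltas:
    - [[0, 0, 0, 0, 0, 0, 45], [0, 0, 0, 0, 0, 0, 45], [0, 0, 0, 0, 0, 0, 45], [0, 0, -35, 0, 0, 0, 45], [0, 0, -45, 0, 0, 0, 60]]

```text
clock: 5.35
eef_pos: [0.5367, -0.2407, 0.1705]
tool_rot: [-0.028, 1.0, 0.003, -0.005]
ft_force: [0.9, -0.3, 0.4]
grip_width: 0.058
```

Emit:
jog_arm:
  deltas:
    - [[0, 0, -40, 0, 0, 0, 60], [0, 0, -5, 0, 0, 0, 60], [0, 0, 0, 0, 0, 0, 60]]

```text
clock: 5.65
eef_pos: [0.5401, -0.2417, 0.2241]
tool_rot: [-0.027, 1.0, 0.001, 0.001]
ft_force: [-1.3, -0.8, -0.2]
grip_width: 0.0601
```

```bash
python3 - <<'E'
from h import *
T=wpose();np.save("T3.npy",T);im=camera("wrist")[:,:,::-1]
u,v=proj("wrist",(.5415,-.2435,.123),T).astype(int);print(u,v,get_obs()["clock"])
u0,v0=u-80,v-60;print(u0,v0);cv2.imwrite("pics/w3.png",cv2.resize(im[v0:v0+120,u0:u0+160],(800,600),interpolation=cv2.INTER_CUBIC))
cv2.imwrite("pics/w3f.png",im)
E
```

```text
255 188 5.7
175 128
```

View pics/w3.png

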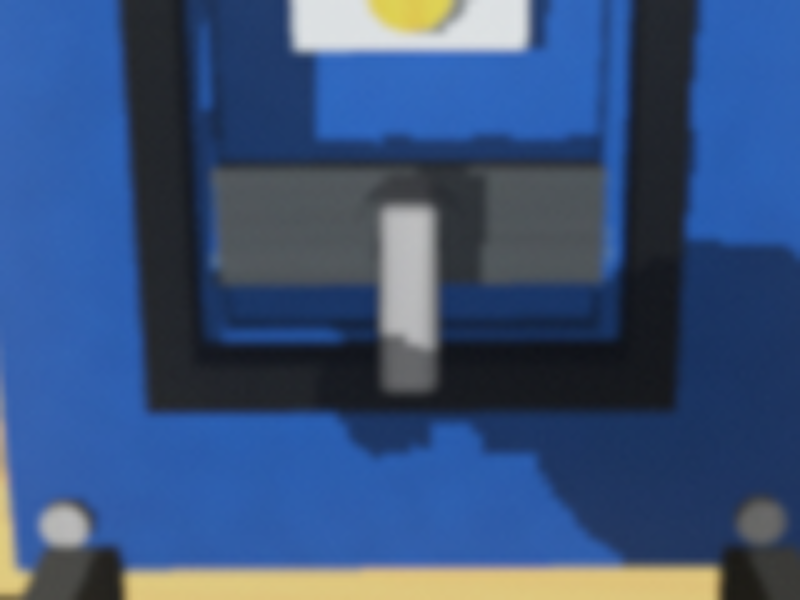

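The wing, at (380–438, 203–392) in the crop, is now parallel to the long sides. I'll measure both.

```bash
python3 - <<'E'
from h import *
T=np.load("T3.npy");f=lambda u,v,z:at("wrist",(175+u/5-.4,128+v/5-.4),z,T)[:2]
P=np.array([f(u,v,.123) for u,v in [(379,203),(437,203),(439,392),(380,392)]])
d=P[2]+P[3]-P[0]-P[1];print("wing c",P.mean(0).round(4),"yaw",np.degrees(np.arctan2(d[1],d[0])))
a,b=f(148,410,.089),f(677,405,.089);d=b-a;print("seal end mid",((a+b)/2).round(4),"yaw",np.degrees(np.arctan2(-d[0],d[1])),np.linalg.norm(d))
a,b=f(66,525,.076),f(762,521,.076);d=b-a;print("screw mid",((a+b)/2).round(4),"yaw",np.degrees(np.arctan2(-d[0],d[1])),np.linalg.norm(d))
go((.495,.252,.224),183.5,11)
E
```

```text
wing c [ 0.5404 -0.2431] yaw 3.4243723875419487
seal end mid [ 0.5738 -0.2409] yaw 3.7077679673032407 0.10315104365506458
screw mid [ 0.6052 -0.239 ] yaw 3.4841120161295898 0.14584995235314777
clock 5.7 pos [ 0.5402 -0.2418  0.224 ] toolx -176.87 F [0.3 0.6 0.9] q6 -0.48 w 0.0603
[1.7, 45.0, 0.0] [0.0, 0.01, -0.03]
[1.6, 45.0, 0.0] [0.0, 0.01, -0.03]
[1.6, 45.0, 0.0] [0.0, 0.01, -0.03]
[1.6, 45.0, 0.0] [0.0, 0.01, -0.03]
[1.5, 45.0, 0.0] [0.0, 0.01, -0.03]
[1.5, 45.0, 0.0] [0.0, 0.01, -0.03]
[1.5, 45.1, 0.0] [0.0, 0.01, -0.03]
[1.5, 45.1, 0.0] [0.0, 0.01, -0.03]
[1.4, 45.1, 0.0] [0.0, 0.01, -0.03]
[1.4, 45.1, 0.0] [0.0, 0.01, -0.03]
[1.4, 45.1, 0.0] [0.0, 0.01, -0.03]
```

```bash
python3 - <<'E'
from h import *
go((.495,.252,.224),165.1,11)
E
```

```text
clock 5.7 pos [ 0.5402 -0.2418  0.224 ] toolx -176.87 F [0.3 0.6 0.9] q6 -0.48 w 0.0603
[1.7, 45.0, 0.0] [0.01, 0.01, 1.64]
[2.9, 45.0, 0.0] [0.01, 0.01, 1.64]
[4.2, 44.9, 0.0] [0.01, 0.01, 1.64]
[5.5, 44.7, 0.0] [0.01, 0.01, 1.64]
[6.8, 44.6, 0.0] [0.01, 0.01, 1.64]
[8.1, 44.3, 0.0] [0.01, 0.01, 1.64]
[9.3, 44.1, 0.0] [0.01, 0.01, 1.64]
[10.6, 43.8, 0.0] [0.01, 0.01, 1.64]
[11.8, 43.5, 0.0] [0.01, 0.01, 1.64]
[13.1, 43.1, 0.0] [0.01, 0.01, 1.64]
[14.3, 42.7, 0.0] [0.01, 0.01, 1.64]
```

Emit:
jog_arm:
  deltas:
    - [[2, 45, 0, 0, 0, 1.6, 60], [3, 45, 0, 0, 0, 1.6, 60], [4, 45, 0, 0, 0, 1.6, 60], [5, 45, 0, 0, 0, 1.6, 60], [7, 45, 0, 0, 0, 1.6, 60]]

```text
clock: 6.2
eef_pos: [0.517, -0.0151, 0.2146]
tool_rot: [0.052, 0.999, 0.001, -0.005]
ft_force: [0.7, 0.1, 0.2]
grip_width: 0.0603
```

Emit:
jog_arm:
  deltas:
    - [[8, 45, 0, 0, 0, 1.6, 60], [9, 45, 0, 0, 0, 1.6, 60], [11, 44, 0, 0, 0, 1.6, 60], [12, 44, 0, 0, 0, 1.6, 60], [13, 43, 0, 0, 0, 1.6, 60]]

```text
clock: 6.7
eef_pos: [0.4933, 0.2198, 0.2057]
tool_rot: [0.126, 0.992, -0.002, -0.013]
ft_force: [0.7, -0.1, 0.2]
grip_width: 0.0604
```

```bash
python3 - <<'E'
from h import *
go((.492,.252,.2),165.1,3)
E
```

```text
clock 6.7 pos [0.4933 0.2198 0.2057] toolx 165.5 F [ 0.7 -0.1  0.2] q6 0.67 w 0.0604
[3.1, 10.3, 1.9] [-0.15, -0.46, 0.13]
[3.1, 10.3, 1.9] [-0.15, -0.46, 0.13]
[3.1, 10.3, 1.9] [-0.15, -0.46, 0.13]
```

Emit:
jog_arm:
  deltas:
    - [[3, 10, 0, -0.1, -0.5, 0.1, 60], [3, 10, 0, -0.1, -0.5, 0.1, 60], [2, 7, 0, 0, -0.4, 0.1, 60], [0, 0, 0, 0, 0, 0, 60], [0, 0, 0, 0, 0, 0, 60]]

```text
clock: 7.2
eef_pos: [0.4884, 0.2515, 0.1992]
tool_rot: [0.126, 0.992, -0.005, -0.004]
ft_force: [-1.1, -0.9, 0.3]
grip_width: 0.0602
```

```bash
python3 - <<'E'
from h import *
go((.492,.252,.2),165.1,1)
T=wpose();np.save("T4.npy",T);im=camera("wrist")[:,:,::-1];cv2.imwrite("pics/w4f.png",im);cv2.imwrite("pics/w4.png",cv2.resize(im,(768,576),interpolation=cv2.INTER_CUBIC))
for t in ["cover","cover_handle"]:
  for r in masks_of(t,"wrist"):
    ys,xs=np.nonzero(r["pixels"]);c,s,a=cv2.minAreaRect(np.c_[xs,ys].astype(np.float32));print(t,round(r["conf"],2),r["at"],c,s,a)
E
```

```text
clock 7.2 pos [0.4884 0.2515 0.1992] toolx 165.52 F [-1.1 -0.9  0.3] q6 0.73 w 0.0602
[-3.3, 1.3, -0.8] [-0.62, -0.37, 0.42]
cover 0.83 [260.6, 149.1] (263.1176452636719, 154.99826049804688) (165.18800354003906, 114.07589721679688) 89.157470703125
cover_handle 0.92 [260.8, 166.7] (262.5, 168.5) (65.0, 13.0) 90.0
```

View pics/w4.png

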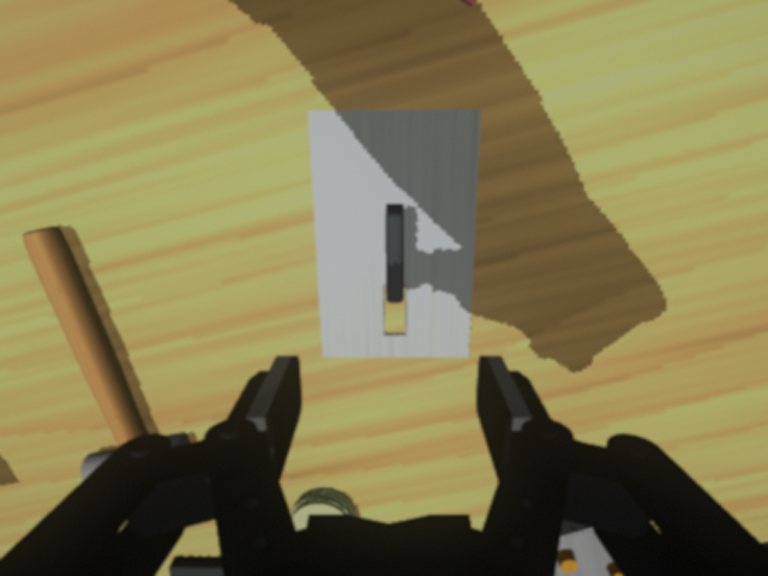

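The grey cover's corners are at (308,111), (480,110), (469,357) and (322,357). The handle is at (386–404, 204–300), with the slot at its near end.

```bash
python3 - <<'E'
from h import *
T=np.load("T4.npy");f=lambda u,v,z:at("wrist",(u/1.5,v/1.5),z,T)[:2]
P=np.array([f(u,v,.004) for u,v in [(308,111),(480,110),(469,357),(322,357)]])
d=P[2]+P[3]-P[0]-P[1];print("cover c",P.mean(0).round(4),"yaw",np.degrees(np.arctan2(d[1],d[0])),np.linalg.norm(d)/2,np.linalg.norm(P[0]-P[1]))
P=np.array([f(u,v,.051) for u,v in [(386,204),(404,204),(403,301),(387,301)]])
d=P[2]+P[3]-P[0]-P[1];print("bar c",P.mean(0).round(4),"yaw",np.degrees(np.arctan2(d[1],d[0])),np.linalg.norm(d)/2)
c=P.mean(0)
go((c[0],c[1],.05),165.3,3)
E
```

```text
cover c [0.4896 0.2546] yaw -13.868701913785129 0.18870830694073384 0.11855372785175489
bar c [0.4853 0.2558] yaw -14.20657078847099 0.06516661717194816
clock 7.35 pos [0.4888 0.2515 0.1996] toolx 165.48 F [ 0.9  0.1 -0.3] q6 0.73 w 0.0598
[1.2, 1.6, 49.9] [-0.19, -0.12, 0.06]
[1.3, 1.4, 49.9] [-0.19, -0.12, 0.06]
[1.4, 1.3, 49.9] [-0.19, -0.12, 0.06]
```

Emit:
jog_arm:
  deltas:
    - [[0, 1, 45, -0.2, -0.1, -0.2, 60], [0, 1, 45, -0.2, -0.1, -0.2, 50], [0, 1, 30, -0.2, -0.1, -0.2, 45], [0, 0, 0, 0, 0, 0, 45], [0, 0, 0, 0, 0, 0, 45]]

```text
clock: 7.85
eef_pos: [0.4938, 0.2514, 0.0807]
tool_rot: [0.124, 0.992, 0.003, 0.004]
ft_force: [1.2, 0.2, 0.6]
grip_width: 0.0446
```

```bash
python3 - <<'E'
from h import *
go((.489,.2548,.025),166.,2)
E
```

```text
clock 7.85 pos [0.4938 0.2514 0.0807] toolx 165.7 F [1.2 0.2 0.6] q6 0.72 w 0.0446
[3.0, 0.9, 27.9] [0.19, 0.2, -0.15]
[2.9, 1.0, 27.9] [0.19, 0.2, -0.15]
```

Emit:
jog_arm:
  deltas:
    - [[3, 1, 27, 0.2, 0.2, -0.2, 40], [3, 1, 23, 0.2, 0.2, -0.2, 40], [0, 0, 0, 0, 0, 0, 40], [0, 0, 0, 0, 0, 0, 40]]

```text
clock: 8.25
eef_pos: [0.4959, 0.2569, 0.0389]
tool_rot: [0.122, 0.992, 0.004, 0.006]
ft_force: [0.9, 0.0, 0.9]
grip_width: 0.0399
```

```bash
python3 - <<'E'
from h import *
go((.489,.2548,.025),166.,1)
E
```

```text
clock 8.25 pos [0.4959 0.2569 0.0389] toolx 165.94 F [0.9 0.  0.9] q6 0.72 w 0.0399
[6.4, -3.9, 13.8] [0.52, 0.65, -0.05]
```

Emit:
jog_arm:
  deltas:
    - [[7, -4, 12, 0.5, 0.7, 0, 40], [0, 0, 2, 0, 0, 0, 40], [0, 0, 0, 0, 0, 0, 40]]

```text
clock: 8.55
eef_pos: [0.4911, 0.256, 0.0287]
tool_rot: [0.123, 0.992, 0.002, 0.002]
ft_force: [0.8, 0.1, -0.0]
grip_width: 0.0399
```

```bash
python3 - <<'E'
from h import *
go((.489,.2548,.025),166.,1)
E
```

```text
clock 8.55 pos [0.4911 0.256  0.0287] toolx 165.91 F [ 0.8  0.1 -0. ] q6 0.73 w 0.0399
[1.7, -1.6, 3.6] [0.29, 0.25, -0.09]
```

Emit:
jog_arm:
  deltas:
    - [[2, -2, 4, 0.3, 0.3, 0, 40], [0, 0, 0, 0, 0, 0, 30], [0, 0, 0, 0, 0, 0, 20], [0, 0, 0, 0, 0, 0, 5], [0, 0, 0, 0, 0, 0, 5]]

```text
clock: 9.05
eef_pos: [0.4891, 0.2546, 0.0254]
tool_rot: [0.123, 0.992, 0.0, -0.0]
ft_force: [0.2, -0.2, -1.2]
grip_width: 0.0111
```

Emit:
jog_arm:
  deltas:
    - [[0, 0, 0, 0, 0, 0, 5], [0, 0, 0, 0, 0, 0, 5]]

```text
clock: 9.25
eef_pos: [0.4891, 0.2546, 0.0254]
tool_rot: [0.123, 0.992, 0.0, -0.0]
ft_force: [-0.8, 0.7, -0.1]
grip_width: 0.0109
```

```bash
python3 - <<'E'
from h import *
go((.489,.2548,.22),166.,5)
E
```

```text
clock 9.25 pos [0.4891 0.2546 0.0254] toolx 165.9 F [-0.8  0.7 -0.1] q6 0.73 w 0.0109
[0.0, 0.0, -38.9] [0.0, -0.0, -0.02]
[0.0, 0.0, -38.9] [0.0, -0.0, -0.02]
[0.0, 0.0, -38.9] [0.0, -0.0, -0.02]
[0.0, 0.0, -38.9] [0.0, -0.0, -0.02]
[0.0, 0.0, -38.9] [0.0, -0.0, -0.02]
```

Gripped: 10.9 mm on a 12 mm bar, the same 1 mm offset as on the wing. Lift.

Emit:
jog_arm:
  deltas:
    - [[0, 0, -15, 0, 0, 0, 5], [0, 0, -30, 0, 0, 0, 5], [0, 0, -40, 0, 0, 0, 5], [0, 0, -40, 0, 0, 0, 5], [0, 0, -40, 0, 0, 0, 5]]

```text
clock: 9.75
eef_pos: [0.4814, 0.2507, 0.1834]
tool_rot: [0.123, 0.992, -0.008, -0.012]
ft_force: [0.4, 0.3, -4.2]
grip_width: 0.0106
```

Emit:
jog_arm:
  deltas:
    - [[0, 0, -20, 0, 0, 0, 5], [0, 0, 0, 0, 0, 0, 5]]

```text
clock: 9.95
eef_pos: [0.4843, 0.2521, 0.2093]
tool_rot: [0.123, 0.992, -0.005, -0.008]
ft_force: [0.2, -0.2, -3.0]
grip_width: 0.0108
```

```bash
python3 - <<'E'
from h import *
go((.4873,-.2466,.22),183.5,14)
E
```

```text
clock 9.95 pos [0.4843 0.2521 0.2093] toolx 165.9 F [ 0.2 -0.2 -3. ] q6 0.73 w 0.0108
[-8.9, -34.5, -0.5] [-0.04, -0.07, -1.26]
[-8.1, -34.7, -0.5] [-0.04, -0.07, -1.26]
[-7.4, -34.9, -0.5] [-0.04, -0.07, -1.26]
[-6.6, -35.0, -0.5] [-0.04, -0.07, -1.26]
[-5.8, -35.1, -0.5] [-0.04, -0.07, -1.26]
[-5.0, -35.3, -0.6] [-0.04, -0.07, -1.26]
[-4.3, -35.4, -0.6] [-0.04, -0.07, -1.26]
[-3.5, -35.5, -0.6] [-0.04, -0.07, -1.26]
[-2.7, -35.5, -0.6] [-0.04, -0.07, -1.26]
[-1.9, -35.6, -0.6] [-0.04, -0.07, -1.26]
[-1.2, -35.6, -0.7] [-0.04, -0.07, -1.26]
[-0.4, -35.6, -0.7] [-0.04, -0.07, -1.26]
[0.4, -35.6, -0.7] [-0.04, -0.07, -1.26]
[1.2, -35.6, -0.7] [-0.04, -0.07, -1.26]
```

Emit:
jog_arm:
  deltas:
    - [[-9, -34, -1, 0, 0, -1.2, 5], [-8, -35, -1, 0, 0, -1.2, 5], [-7, -35, -1, 0, 0, -1.2, 5], [-7, -35, -1, 0, 0, -1.2, 5], [-6, -35, -1, 0, 0, -1.2, 5]]

```text
clock: 10.45
eef_pos: [0.4819, 0.0727, 0.2058]
tool_rot: [0.063, 0.998, -0.006, -0.014]
ft_force: [0.7, -0.9, -4.1]
grip_width: 0.0106
```

Emit:
jog_arm:
  deltas:
    - [[-5, -35, -1, 0, 0, -1.2, 5], [-4, -35, -1, 0, 0, -1.2, 5], [-4, -35, -1, 0, 0, -1.2, 5], [-3, -35, -1, 0, 0, -1.2, 5], [-2, -35, -1, 0, 0, -1.2, 5]]

```text
clock: 10.95
eef_pos: [0.4781, -0.1099, 0.2008]
tool_rot: [0.008, 1.0, -0.004, -0.024]
ft_force: [0.3, 0.8, -4.3]
grip_width: 0.0112
```

```bash
python3 - <<'E'
from h import *
go((.4873,-.2466,.20),183.5,5)
E
```

```text
clock 10.95 pos [ 0.4781 -0.1099  0.2008] toolx 179.04 F [ 0.3  0.8 -4.3] q6 -0.2 w 0.0112
[-2.3, -27.3, 0.3] [-0.08, -0.56, -0.89]
[-1.9, -27.3, 0.3] [-0.08, -0.56, -0.89]
[-1.5, -27.4, 0.3] [-0.08, -0.56, -0.89]
[-1.0, -27.4, 0.2] [-0.08, -0.56, -0.89]
[-0.6, -27.4, 0.2] [-0.08, -0.56, -0.89]
```

Emit:
jog_arm:
  deltas:
    - [[-2, -27, -1, -0.1, -0.6, -0.9, 5], [-2, -27, -1, -0.1, -0.6, -0.9, 5], [-2, -27, -1, -0.1, -0.6, -0.9, 5], [-1, -27, -1, -0.1, -0.6, -0.9, 5], [-1, -25, -1, 0, -0.6, -0.9, 5]]

```text
clock: 11.45
eef_pos: [0.4814, -0.2476, 0.1929]
tool_rot: [-0.031, 0.999, 0.004, -0.007]
ft_force: [1.1, 0.3, -4.2]
grip_width: 0.0112
```

Emit:
jog_arm:
  deltas:
    - [[0, 0, 0, 0, 0, 0, 5], [0, 0, 0, 0, 0, 0, 5]]

```text
clock: 11.65
eef_pos: [0.4788, -0.2499, 0.1879]
tool_rot: [-0.029, 1.0, 0.006, -0.01]
ft_force: [1.3, 1.0, -3.9]
grip_width: 0.0109
```

```bash
python3 - <<'E'
from h import *
go((.4873,-.2466,.165),183.5,1)
E
```

```text
clock 11.65 pos [ 0.4788 -0.2499  0.1879] toolx -176.71 F [ 1.3  1.  -3.9] q6 -0.54 w 0.0109
[-9.1, 2.6, 22.8] [0.67, -1.11, -0.22]
```

Emit:
jog_arm:
  deltas:
    - [[-9, 3, 12, 0.7, -1.1, -0.2, 5], [0, 0, 6, 0, 0, 0, 5], [0, 0, 0, 0, 0, 0, 5], [0, 0, 0, 0, 0, 0, 5]]

```text
clock: 12.05
eef_pos: [0.4847, -0.2428, 0.165]
tool_rot: [-0.031, 0.999, 0.002, -0.004]
ft_force: [0.2, -0.5, -3.3]
grip_width: 0.011
```

```bash
python3 - <<'E'
from h import *
go((.4873,-.2466,.165),183.5,1)
T=wpose();np.save("T5.npy",T);im=camera("wrist")[:,:,::-1];cv2.imwrite("pics/w5f.png",im);cv2.imwrite("pics/w5.png",cv2.resize(im,(768,576),interpolation=cv2.INTER_CUBIC))
E
```

```text
clock 12.05 pos [ 0.4847 -0.2428  0.165 ] toolx -176.39 F [ 0.2 -0.5 -3.3] q6 -0.53 w 0.011
[-2.4, -3.9, -0.0] [0.25, -0.47, 0.11]
```

View pics/w5.png

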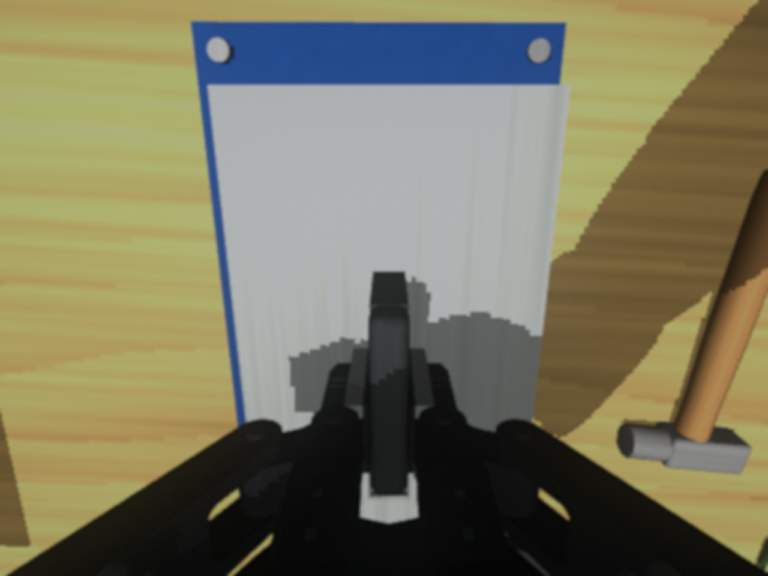

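The cover is held with its rear edge from (207,85) to (570,86). Next I'll work out its offset from the TCP and from the cabinet.

```bash
python3 - <<'E'
from h import *
T=np.load("T5.npy");f=lambda u,v,z:at("wrist",(u/1.5,v/1.5),z,T)[:2]
tcp=np.array([.4847,-.2428])
for z in (.144,.146):
    a,b=f(207,85,z),f(570,86,z);d=b-a;yaw=np.arctan2(-d[0],d[1]);c=(a+b)/2+.095*np.array([np.cos(yaw),np.sin(yaw)])
    l=f(238,400,z)-a; r=f(535,400,z)-b
    print(z,"edge",np.linalg.norm(d).round(4),"yaw",np.degrees(yaw),"c",c.round(4),"c-tcp",(c-tcp).round(4),"side yaws",np.degrees(np.arctan2(l[1],l[0])),np.degrees(np.arctan2(r[1],r[0])))
a,b=f(192,22,.075),f(566,23,.075);print("cab rear",np.linalg.norm(b-a),((a+b)/2+.13*np.array([.9981,.061])).round(4))
a,b=f(217,50,.076),f(539,50,.076);print("screw mid",((a+b)/2).round(4))
print("tilt z", R.from_quat(get_obs()["tool_rot"]).as_matrix()[:,2])
go((.4873,-.2466,.165),183.5,1)
E
```

```text
0.144 edge 0.119 yaw 3.4932511066083336 c [ 0.4857 -0.2422] c-tcp [0.001  0.0006] side yaws 2.78700810365919 3.6589218308386133
0.146 edge 0.1175 yaw 3.4932511066083367 c [ 0.4859 -0.2422] c-tcp [0.0012 0.0006] side yaws 2.787008103659183 3.6589218308385982
cab rear 0.1680882479193497 [ 0.4884 -0.246 ]
screw mid [ 0.37   -0.2538]
tilt z [-0.00845232  0.00384819 -0.99995687]
clock 12.1 pos [ 0.4847 -0.2429  0.1651] toolx -176.4 F [-0.4  0.8 -4.3] q6 -0.53 w 0.0109
[-2.4, -3.9, 0.0] [0.25, -0.47, 0.1]
```

Emit:
jog_arm:
  deltas:
    - [[-2, -4, 4, 0.2, -0.5, 0, 5], [0, 0, 2, 0, 0, 0, 5], [0, 0, 0, 0, 0, 0, 5]]

```text
clock: 12.4
eef_pos: [0.4877, -0.2471, 0.1596]
tool_rot: [-0.032, 0.999, -0.0, 0.001]
ft_force: [-0.0, 0.0, -3.3]
grip_width: 0.0107
```

```bash
python3 - <<'E'
from h import *
go((.4870,-.2467,.152),183.5,1)
E
```

```text
clock 12.4 pos [ 0.4877 -0.2471  0.1596] toolx -176.37 F [-0.   0.  -3.3] q6 -0.53 w 0.0107
[0.7, 0.5, 7.6] [-0.03, 0.16, 0.13]
```

Emit:
jog_arm:
  deltas:
    - [[1, 0, 4, 0, 0.2, 0.1, 5], [0, 0, 4, 0, 0, 0, 5], [0, 0, 0, 0, 0, 0, 5], [0, 0, 0, 0, 0, 0, 5]]

```text
clock: 12.8
eef_pos: [0.4866, -0.2475, 0.1513]
tool_rot: [-0.03, 1.0, -0.0, -0.0]
ft_force: [-0.4, -0.1, -3.6]
grip_width: 0.011
```

```bash
python3 - <<'E'
from h import *
go((.4870,-.2467,.14),183.5,1)
im=camera("side")[:,:,::-1];cv2.imwrite("pics/s5.png",cv2.resize(im[240:375,210:380],(756,600),interpolation=cv2.INTER_CUBIC))
E
```

```text
clock 12.8 pos [ 0.4866 -0.2475  0.1513] toolx -176.51 F [-0.4 -0.1 -3.6] q6 -0.53 w 0.011
[-0.4, 0.8, 11.3] [-0.05, -0.03, -0.01]
```

View pics/s5.png

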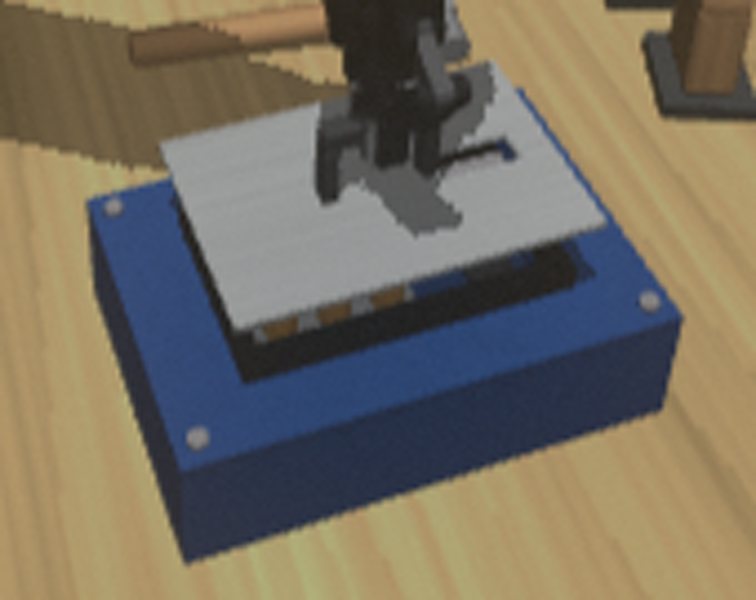

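The cover is level and aligned above the seal, with the slot at (480,150) over the stud. I'll descend in small steps and watch the force.

Emit:
jog_arm:
  deltas:
    - [[0, 1, 4, 0, 0, 0, 5], [0, 0, 4, 0, 0, 0, 5], [0, 0, 4, 0, 0, 0, 5], [0, 0, 0, 0, 0, 0, 5]]

```text
clock: 13.25
eef_pos: [0.4866, -0.2464, 0.1383]
tool_rot: [-0.031, 1.0, -0.0, -0.0]
ft_force: [-0.0, 0.5, -3.9]
grip_width: 0.0109
```

```bash
python3 - <<'E'
from h import *
go((.4870,-.2467,.122),183.5,1)
E
```

```text
clock 13.25 pos [ 0.4866 -0.2464  0.1383] toolx -176.5 F [-0.   0.5 -3.9] q6 -0.53 w 0.0109
[-0.4, -0.3, 16.3] [-0.05, -0.03, 0.0]
```

Underside is at 0.113, 10 mm below the wing's top, with no contact force, so the wing is in the slot.

Emit:
jog_arm:
  deltas:
    - [[0, 0, 5, 0, 0, 0, 5], [0, 0, 5, 0, 0, 0, 5], [0, 0, 5, 0, 0, 0, 5], [0, 0, 4, 0, 0, 0, 5], [0, 0, 0, 0, 0, 0, 5]]

```text
clock: 13.75
eef_pos: [0.4864, -0.2463, 0.1172]
tool_rot: [-0.031, 1.0, -0.0, -0.001]
ft_force: [-0.6, 0.4, -3.3]
grip_width: 0.011
```

```bash
python3 - <<'E'
from h import *
go((.4870,-.2467,.108),183.5,1)
E
```

```text
clock 13.75 pos [ 0.4864 -0.2463  0.1172] toolx -176.5 F [-0.6  0.4 -3.3] q6 -0.53 w 0.011
[-0.6, -0.4, 9.2] [-0.03, -0.06, 0.0]
```

Emit:
jog_arm:
  deltas:
    - [[0, 0, 3, 0, 0, 0, 5], [0, 0, 3, 0, 0, 0, 5], [0, 0, 2, 0, 0, 0, 5], [0, 0, 0, 0, 0, 0, 5]]

```text
clock: 14.15
eef_pos: [0.4868, -0.2465, 0.111]
tool_rot: [-0.031, 1.0, -0.001, 0.0]
ft_force: [-2.9, 0.9, 4.2]
grip_width: 0.0109
```

```bash
python3 - <<'E'
from h import *
go((.4870,-.2467,.107),183.5,1)
E
```

```text
clock 14.15 pos [ 0.4868 -0.2465  0.111 ] toolx -176.5 F [-2.9  0.9  4.2] q6 -0.53 w 0.0109
[-0.2, -0.2, 4.0] [-0.09, 0.04, -0.0]
```

Emit:
jog_arm:
  deltas:
    - [[0, 0, 3, 0, 0, 0, 5], [0, 0, 3, 0, 0, 0, 5], [0, 0, 0, 0, 0, 0, 5], [0, 0, 0, 0, 0, 0, 5]]

```text
clock: 14.55
eef_pos: [0.487, -0.2466, 0.1101]
tool_rot: [-0.031, 1.0, -0.002, 0.002]
ft_force: [-4.2, 1.4, 4.9]
grip_width: 0.0108
```

```bash
python3 - <<'E'
from h import *
go((.4870,-.2467,.107),183.5,1)
E
```

```text
clock 14.55 pos [ 0.487  -0.2466  0.1101] toolx -176.5 F [-4.2  1.4  4.9] q6 -0.53 w 0.0108
[-0.0, -0.1, 3.1] [-0.2, 0.24, -0.0]
```

Emit:
jog_arm:
  deltas:
    - [[0, 0, 5, -0.2, 0.2, 0, 5], [0, 0, 6, 0, 0, 0, 5]]

```text
clock: 14.75
eef_pos: [0.4874, -0.2468, 0.1058]
tool_rot: [-0.031, 1.0, -0.001, 0.002]
ft_force: [-16.3, 8.6, 47.8]
grip_width: 0.0107
```

```bash
python3 - <<'E'
from h import *
go((.4870,-.2467,.107),183.5,1)
E
```

```text
clock 14.75 pos [ 0.4874 -0.2468  0.1058] toolx -176.5 F [-16.3   8.6  47.8] q6 -0.53 w 0.0107
[0.4, 0.1, -1.2] [-0.13, 0.27, 0.0]
```

Fully squashed, but 48 N is harder than needed. I'll relax to a gentle hold.

Emit:
jog_arm:
  deltas:
    - [[0, 0, 1, 0, 0, 0, 5]]

```text
clock: 14.85
eef_pos: [0.4873, -0.2467, 0.108]
tool_rot: [-0.031, 1.0, -0.002, 0.003]
ft_force: [-5.3, 2.9, 9.1]
grip_width: 0.0108
```

```bash
python3 - <<'E'
from h import *
for i in range(3):
    o=get_obs();print(o["clock"],o["eef_pos"].round(4),o["ft_force"].round(1),o["ft_torque"].round(2));camera("side")
E
```

```text
14.85 [ 0.4873 -0.2467  0.108 ] [-5.3  2.9  9.1] [0.62 1.18 0.02]
14.9 [ 0.4874 -0.2468  0.108 ] [-6.1  2.3 10.4] [ 0.67  1.31 -0.04]
14.95 [ 0.4874 -0.2468  0.1074] [-4.8  2.1 10.1] [ 0.59  1.13 -0.01]
```

Emit:
jog_arm:
  deltas:
    - [[1, 0, 2, 0, 0.3, 0, 5]]

```text
clock: 15.1
eef_pos: [0.4873, -0.2468, 0.1074]
tool_rot: [-0.031, 1.0, -0.002, 0.002]
ft_force: [-1.9, 3.5, 9.9]
grip_width: 0.0107
```

```bash
python3 - <<'E'
from h import *
for i in range(3):
    o=get_obs();print(o["clock"],o["eef_pos"].round(4),o["tool_rot"].round(4),o["ft_force"].round(1),o["ft_torque"].round(2));im=camera("side")
cv2.imwrite("pics/s6.png",cv2.resize(im[240:375,210:380,::-1],(756,600),interpolation=cv2.INTER_CUBIC))
E
```

```text
15.1 [ 0.4873 -0.2468  0.1074] [-0.0306  0.9995 -0.0019  0.0022] [-1.9  3.5  9.9] [ 0.75  0.51 -0.03]
15.15 [ 0.4873 -0.2468  0.1075] [-0.0307  0.9995 -0.002   0.0021] [-2.8  2.6 10.3] [ 0.68  0.72 -0.02]
15.2 [ 0.4873 -0.2468  0.1074] [-0.0307  0.9995 -0.0019  0.0021] [-3.   2.9 10.3] [ 0.68  0.75 -0.06]
```

View pics/s6.png

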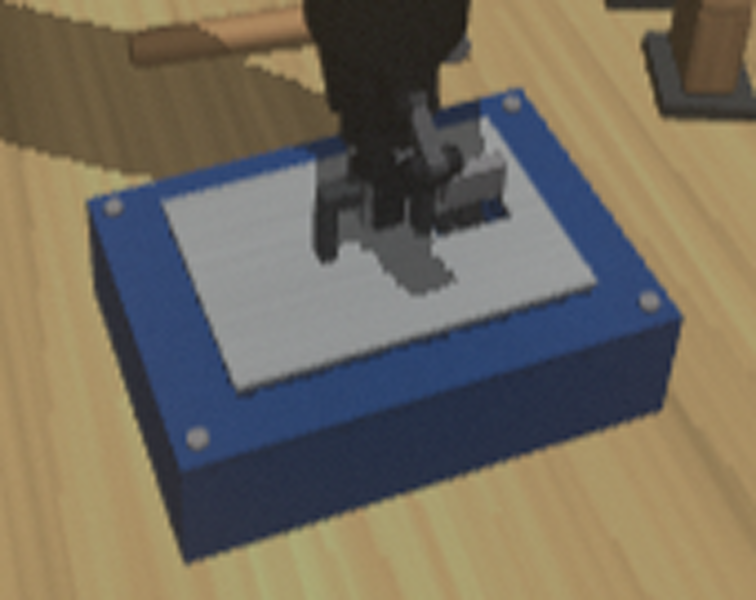

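The wing stands up through the slot at (475,190) and the cover is flat and centred. I'll press a little more to be near full squash.

Emit:
jog_arm:
  deltas:
    - [[0, 0, 4, 0, 0.2, 0, 5]]

```text
clock: 15.35
eef_pos: [0.4874, -0.2469, 0.1061]
tool_rot: [-0.031, 1.0, -0.002, 0.001]
ft_force: [-12.8, 5.1, 29.4]
grip_width: 0.011
```

```bash
python3 - <<'E'
from h import *
for i in range(5):
    o=get_obs();print(o["clock"],o["eef_pos"].round(4),o["ft_force"].round(1),o["grip_width"]);camera("side")
E
```

```text
15.35 [ 0.4874 -0.2469  0.1061] [-12.8   5.1  29.4] 0.010955952985535594
15.4 [ 0.4873 -0.2468  0.1063] [-7.7  3.1 13.9] 0.010724096184282836
15.45 [ 0.4873 -0.2469  0.1063] [-6.3  3.8 16.3] 0.010926872569802107
15.5 [ 0.4873 -0.2469  0.1063] [-6.7  3.4 15.9] 0.010717120545644184
15.55 [ 0.4874 -0.2468  0.1063] [-6.9  4.  16.3] 0.010765511537726287
```

Steady at 16 N of push plus the cover's weight, so the seal is essentially fully squashed. Handing in.

```bash
python3 -c "
from workcell import *
print(job_done())"
```

```text
the job is handed in; nothing more can be done
None
```

The valve cabinet is closed: I turned the wing, put the cover on over it, and handed in at about 15.6 s while still gripping the handle and pressing down.

- **Wing:** I turned it about 36° the shorter way. A wrist picture then showed it at 3.4°, against about 3.5° for the cabinet's long side.
- **Cover:** I gripped the grey cover by its handle and lowered it level. It met no contact force as the wing passed the slot. The side picture shows the wing standing up through the slot, with the cover flat and centred.
- **Seal:** The last readings were a steady push of about 16 N plus the cover's weight of about 4 N. The tool stood about 7.7 mm below the height where I expected it to meet the seal, so the seal is close to fully squashed. I worked this out from height and force; I could not measure the seal directly.
- **Less clean:**
  - While I was finding the holding force, one push reached about 48 N vertically (about 51 N in all) at the wrist. It went through the handle grip and is well below the 120 N wrist limit. I eased it at once.
  - About 7 N of sideways force remained at the end.
- **Other things on the bench:** I did not touch them on purpose, and the force readings showed no stray contact. I did not check their positions again in a picture.

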